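# Unhook the feed pail past its sprung keeper and stand it on the scale

### The arm

A 7-joint arm with a two-finger parallel gripper is mounted at the origin on the work surface. World frame = base frame: x ahead of the robot, y to its left, z up, the work surface at z = 0. Lengths are in m, angles in rad, forces in N, time in s.
With the tool pointing down it reaches from about 0.4 to 0.875 m from the base axis. Payload 19.3 kg.
Tool frame: the origin (TCP) lies midway between the tips of the shut fingers; the grasp point (between the pads) lies 19 mm behind it; z points along the fingers, y is the line along which they close (so a half turn about z gives the same grasp; the last joint's range is limited). The gripper opens to 85 mm and grips with 20 to 120 N. Pads are 22 mm wide; open, the fingers measure 114 mm over their backs; the gripper's body (76 mm by 85 mm) begins 54 mm behind the grasp point. The pads swing forward as they close: fully open they stand 13 mm farther back than shut.
Start: joints at [-1.357, 0.521, -0.036, 1.599, 0.021, 1.021, -0.113], TCP at [0.175, 0.6, 0.231] pointing down, gripper open.
Joint ranges: [-2.91, 2.91], [-0.3, 2.13], [-1.5, 1.42], [0.17, 2.43], [-1.26, 4.41], [0.16, 1.93], [-2.52, 2.52]. Speed limits (rad/s): [1.89, 1.89, 2.39, 2.39, 3.01, 3.01, 3.01].

### API

Orientations are given as [roll, pitch, yaw] about the fixed x, y, z axes, in that order (R = Rz(yaw) Ry(pitch) Rx(roll)).
In Python, from workcell import * gives the robot as it stands. The module is installed in compiled form; this text tells all that it offers.
- The arm moves only by the tool play_rows, never from a script. Its argument "deltas" is a list of rows, each a list of 7 numbers: the shift along the tool's x, y, z in units of 500 mm (1.0 is 500 mm), then the turn, a rotation vector about the tool's x, y, z in units of 120 degrees (1.0 is 120 degrees), then the closure, from 0 (fully open) to 1 (shut). A call has 1 to 10 rows; each row is the pose to reach, as a shift and turn from the pose commanded when the call began, along the tool's axes at that moment; what a row does not reach only later rows make up. A row lasts 1/10 s, in which the tool goes at most 50 mm and 8.59 degrees, less where a joint would pass 70% of its speed; a pose out of reach is approached as far as the arm can. A call with a number of a shift or a turn outside -1 to 1 is refused whole. A call with a gripper value outside its range is refused whole. The fingers move at their own pace and stop on an object; "newtons" is the grip in N (left out, the last holds). Time passes only in rows, so rows that repeat a pose let the fingers close. It gives the time, the measured TCP pose, the force, the opening and the grip force at its end, in the units of the state.
- observe(): the state, without advancing time (a new reading comes with each control period).
- grab_frame(name): name is "scene" or "top" or "wrist"; returns the picture (400x640x3 uint8, red, green, blue); there is no depth.
- get_calibration(name): a dict with "fovy" (degrees; the focal length in pixels is half the picture's height over the tangent of half this angle, whatever the lens; pixels are square), "cx", "cy" (the principal point, pixels), "k1" (the pictures are not rectified: a ray, as slopes to the right and down, at radius r is drawn at 1 + k1 r^2 times it, then the intrinsics apply), "xyz" and "rotation" of the camera in the world. Camera axes: x right, y down, z forward; pixel columns grow to the right and rows downward; lengths in m; the calibration is good to about 2 mm. A picture is of the moment at which its call begins: read the wrist's pose just before it. get_calibration takes no time and is no camera call; for the wrist camera it gives the pose at the moment of the call.
- job_done(): hands the job in; it is judged then, once.
The state is a dict: "clock": time; "qpos": joint angles; "qd": joint speeds; "joint_efforts": joint torques, N m; "position": TCP position; "tool_rot": TCP orientation; "force": force on the tool from outside, world axes, zero at the start; "moment": the same for the moment, N m; "grip_width": finger opening in m; "finger_force": force on a finger pad.
Only numpy, scipy, OpenCV 4.12 (cv2) and the standard library are available. Lean on these libraries where they do the work, as an engineer would, in place of code of your own. Each camera call takes 0.05 s, during which the arm holds its last target. There are 200 camera calls.

### The job

The small steel feed pail hangs by its handle in a hook whose sprung keeper locks it in. Holding the handle, draw it towards the open (nose) end of the hook so that the handle itself pushes the keeper open and slips past it, then lift it off over the nose without straining the hook or pushing on it with the gripper. Stand the empty pail gently and upright in the middle of the scale's pan, let go, and leave the other things where they are.

Things in the scene. Friction and masses are not known exactly. Their poses are not given: they have to be found in the camera images.
- stand: Fixed grey stand holding a C-shaped steel hook of 10 mm square bar on a stem clamped in its sleeve. Origin on the table, under the throat's middle; x points from the hook's nose towards the post (centre at x +125 mm), z up. The stem's setting is not measured: the hook is rigidly clamped up to 22 mm off, either way along x. Top of stand 255 mm above origin. 15 N overstrains the hook.
- throat (a point): Middle of the throat's flat floor, 215 mm above the stand's origin, if the stem were at its middle setting (the real hook may be 22 mm off along x). Axes as the stand's. From here the throat's back wall is at x +32 mm; its roof, underside 17 mm above the floor, reaches forward to x -36 mm; beyond it the hook is open upwards as far as the nose.
- keeper_mid (a point): Middle of the keeper's back face at mid stem setting (real one up to 22 mm off along x). A 4 mm plate hung on a pin 12 mm above here, ending 2 mm over the throat's floor. It swings only towards the nose (to 1.25 rad) against a spring: about 2 N at first, up to 6 N. The bar slips under its tip only within about 3 mm of the nose; then it snaps shut behind the bar, which can rise freely.
- nose_mid (a point): Top inner edge of the hook's upturned nose at mid stem setting (real one up to 22 mm off along x): 29 mm beyond the keeper's back face, 15 mm above the throat's floor, 10 mm thick. Axes as the stand's.
- bail_mid (a point): Middle of the straight top bar of the pail's stiff handle: round, 10 mm thick, along this frame's y, straight 58 mm either way, resting on the throat's floor behind the keeper. The hook is at its middle; hold it some 33 mm to either side. z up. Handle legs 68 mm either side, pail rim 80 mm below, foot 165 mm below. Pail about 0.3 kg.
- pail_foot (a point): Centre of the underside of the pail: foot 92 mm across, rim 124 mm across, pail 85 mm high; z up along its axis. Once over the nose, its wide rim is still below the hook: raising it more than about 55 mm there catches the hook from below, so it must first come clear of the nose towards -x of the stand.
- scale: Fixed white bench scale 180 x 190 mm, 54 mm high; origin on the table under its middle.
- scale_pan (a point): Centre of the top face of the scale's flat steel pan, 150 mm (x) by 170 mm (y), 54 mm above the table.
- rearing_box: Bystander: clear plastic box with a white lid, 108 x 108 x 66 mm; origin under its middle.
- tape_roll: Bystander: ring of tape 90 mm across, 24 mm high, lying flat; origin under its middle.
- bench_brush: Bystander: hand brush lying on the table; origin at its underside.

How it is judged:
By the outcome, as a careful person would: the job done as asked, in the order asked, and still so for the second after the job is handed in, with the robot touching nothing.
It also fails if it takes over 58 s, if anything falls off the work surface, if the arm or the gripper's body presses on something with over 40 N, if the wrist force passes 120 N, or if a joint passes its speed limit or range.

## Working session

There is one attempt and no reset: what is moved stays moved. The work goes in short steps, Python scripts to look and compute and a tool call to move; the robot and the scene stay as the last step left them, time stands still between calls to the robot, and variables do not carry over. Pictures are saved under pics/ and viewed, at most 12 in all, crops included, and the job is handed in when it is done.

Besides the shell and the picture viewer there is one more tool, called as name(argument=value, ...), one argument or row to a line, values as JSON. play_rows: Moves the arm, as the interface text tells. Its arguments: {"type":"object","properties":{"deltas":{"type":"array"},"newtons":{"type":"number"}},"required":["deltas"]}

```bash
mkdir -p pics
cat > h.py <<'E'
from workcell import *
import numpy as np, cv2
def K(c):
    f=200/np.tan(np.radians(c["fovy"])/2); return f
def ray(c,u,v):
    f=K(c); d=np.array([(u-c["cx"])/f,(v-c["cy"])/f]); p=d.copy()
    for _ in range(30): p=d/(1+c["k1"]*(p@p))
    R=rotm(c); w=R@np.array([p[0],p[1],1]); return np.array(c["xyz"]),w/np.linalg.norm(w)
def rotm(c):
    r=np.array(c["rotation"],float)
    if r.shape==(3,3): return r
    from scipy.spatial.transform import Rotation as Ro
    return Ro.from_euler("xyz",r).as_matrix()
def onz(c,u,v,z):
    o,d=ray(c,u,v); return o+d*(z-o[2])/d[2]
def proj(c,P):
    p=rotm(c).T@(np.array(P)-np.array(c["xyz"])); s=p[:2]/p[2]; s=s*(1+c["k1"]*(s@s)); return s*K(c)+np.array([c["cx"],c["cy"]])
def tri(c1,p1,c2,p2):
    o1,d1=ray(c1,*p1); o2,d2=ray(c2,*p2)
    A=np.stack([d1,-d2],1); t=np.linalg.lstsq(A,o2-o1,rcond=None)[0]
    a,b=o1+t[0]*d1,o2+t[1]*d2; return (a+b)/2,np.linalg.norm(a-b)
def snap(n,f):
    im=grab_frame(n); cv2.imwrite("pics/"+f,im[:,:,::-1]); return im
E
python3 - <<'E'
from h import *
print(observe())
for n in["scene","top","wrist"]:
    print(n,get_calibration(n)); snap(n,n+"0.png")
a=cv2.imread("pics/scene0.png");b=cv2.imread("pics/top0.png")
E
```

```text
{'clock': 0.0, 'qpos': array([-1.35717664,  0.52201019, -0.03632165,  1.60002049,  0.02119088,
        1.02107127, -0.1127983 ]), 'qd': array([-0.00149331, -0.00026277, -0.00136851,  0.00015711, -0.00160493,
       -0.00092979,  0.00058014]), 'joint_efforts': array([ 6.34682619e-04, -9.27102399e+01,  1.98032275e+00, -3.69924438e+01,
        1.78303354e-02,  8.24481976e-03,  3.17707827e-05]), 'position': array([0.1749569 , 0.59966042, 0.2307237 ]), 'tool_rot': array([-3.14047049e+00,  7.49130242e-05,  2.85775520e+00]), 'force': array([0.92631734, 0.63411236, 1.06437663]), 'moment': array([ 0.04384402, -0.03344697, -0.02266447]), 'finger_force': 0.0, 'grip_width': 0.08567050217410842}
scene {'fovy': 47.477867246307845, 'cx': 314.2918926665047, 'cy': 198.86483751834285, 'k1': 0.022266161958462212, 'xyz': array([1.27506959, 0.31769591, 1.33049258]), 'rotation': array([-2.57135447,  0.01303091,  1.99184757])}
top {'fovy': 45.61590935421779, 'cx': 317.1870506480209, 'cy': 203.70539092455815, 'k1': -0.05179526236076306, 'xyz': array([0.50432017, 0.01365366, 1.80888899]), 'rotation': array([-3.08156128, -0.01133927, -1.57826986])}
wrist {'fovy': 62.77974420668786, 'cx': 325.262870154856, 'cy': 199.3748248602851, 'k1': 0.017970188266289287, 'xyz': array([0.09992257, 0.621655  , 0.37297725]), 'rotation': array([2.83362680e+00, 1.15630956e-04, 1.28693421e+00])}
```

View pics/scene0.png

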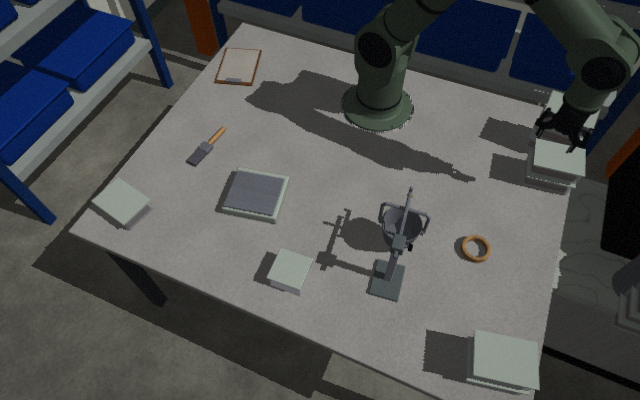

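View pics/top0.png

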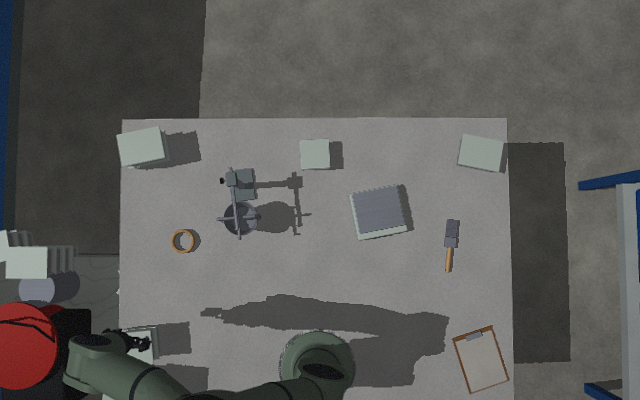

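The scene shows the pail at about (403,222), the stand base at (387,280) and the scale at (255,193). In the top view the pail is at (240,217), the stand at (240,183) and the scale at (380,212). I'll enlarge both.

Run:
```python
from h import *
a=cv2.imread("pics/scene0.png")[175:305,350:450];b=cv2.imread("pics/top0.png")[155:255,195:315]
a=cv2.resize(a,None,fx=4,fy=4,interpolation=cv2.INTER_CUBIC);b=cv2.resize(b,None,fx=3.2,fy=3.2,interpolation=cv2.INTER_CUBIC)
o=np.zeros((600,800,3),np.uint8);o[:520,:400]=a;o[:320,410:794]=b
cv2.imwrite("pics/c1.png",o)
c=get_calibration("top"); im=cv2.imread("pics/top0.png")
for p in [(240,217),(240,183),(380,212)]: print(p,onz(c,*p,0.05),onz(c,*p,0.2))
# scale pan: bluish gray mask
roi=im[175:250,340:420]; 
print(roi[35,40],roi[60,40],im[140,310],im[300,220],im[110+150,400])
```

```text
(240, 217) [0.56258651 0.2786879  0.05      ] [0.55761749 0.25608548 0.2       ]
(240, 183) [0.68886371 0.27898986 0.05      ] [0.67312564 0.25636169 0.2       ]
(380, 212) [ 0.57747743 -0.23991461  0.05      ] [ 0.5712385  -0.21829003  0.2       ]
[111 104 102] [141 148 141] [144 149 141] [134 135 137] [137 139 139]
```

View pics/c1.png

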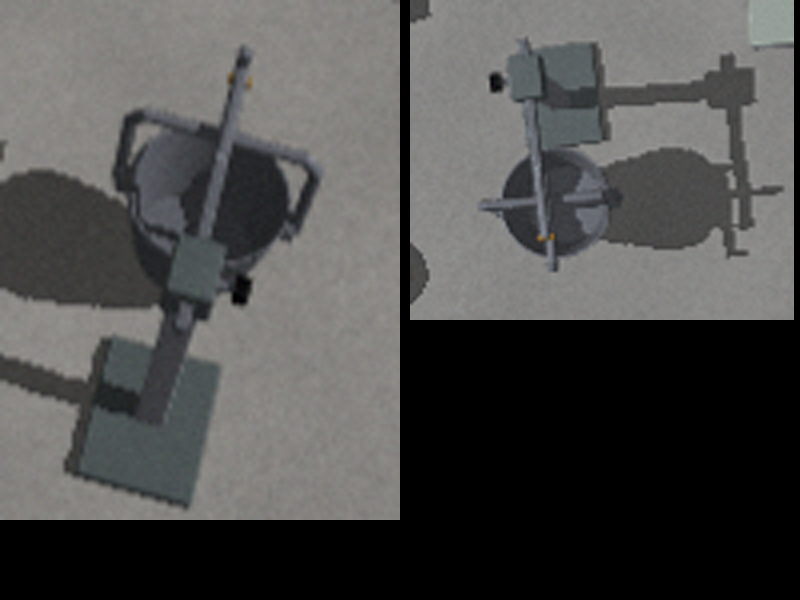

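The crops show the handle bar's ends at scene (140,112)/(318,168) and top (618,197)/(485,206) in crop pixels. The orange keeper pin is at scene (240,76) and top (545,237), and the nose tip at scene (245,50) and top (553,268).

Run:
```python
from h import *
ct,cs=get_calibration("top"),get_calibration("scene")
S=lambda x,y:(350+x/4-.4,175+y/4-.4); T=lambda x,y:(195+(x-410)/3.2-.35,155+y/3.2-.35)
for n,s,t in [("bar-y",(142,113),(616,197)),("bar+y",(316,167),(485,206)),("pin",(240,76),(545,238)),("nose",(245,50),(553,268)),("blockcentre",(199,262),(525,76))]:
    p,e=tri(cs,S(*s),ct,T(*t)); print(n,p.round(4),round(e,4), onz(ct,*T(*t),.22).round(4))
# base top corners z?  from top
for t in [(540,46),(597,42),(605,138)]: print(onz(ct,*T(*t),0.012).round(4))
# scale pan mask
im=cv2.imread("pics/top0.png").astype(int); r=im[170:255,335:425]
m=((r[:,:,0]-r[:,:,2]>4)&(r.mean(2)<118)).astype(np.uint8)
m=cv2.morphologyEx(m,cv2.MORPH_OPEN,np.ones((3,3)))
cn=max(cv2.findContours(m,0,2)[0],key=cv2.contourArea); (u,v),wh,an=cv2.minAreaRect(cn)
u+=335;v+=170; c=onz(ct,u,v,.054); print("pan",u,v,wh,an,c)
B=cv2.boxPoints(((u,v),wh,an)); P=[onz(ct,*b,.054) for b in B]; print(np.round(P,4),[np.linalg.norm(P[i]-P[i-1]).round(4) for i in range(4)])
```

```text
bar-y [0.5574 0.1976 0.2093] 0.0145 [0.5592 0.1895 0.22  ]
bar+y [0.5504 0.3303 0.2112] 0.0044 [0.5507 0.3264 0.22  ]
pin [0.5167 0.2608 0.2394] 0.0006 [0.5169 0.2636 0.22  ]
nose [0.4853 0.2555 0.227 ] 0.0028 [0.4856 0.2552 0.22  ]
blockcentre [0.6818 0.2804 0.2583] 0.0039 [0.6868 0.285  0.22  ]
[0.7464 0.3029 0.012 ]
[0.7507 0.2351 0.012 ]
[0.6362 0.2255 0.012 ]
pan 378.36539459228516 209.32691955566406 (40.007686614990234, 45.30282211303711) 78.69007110595703 [ 0.58725962 -0.23341596  0.054     ]
[[ 0.6442 -0.1372  0.054 ]
 [ 0.6763 -0.303   0.054 ]
 [ 0.5303 -0.3297  0.054 ]
 [ 0.4989 -0.1644  0.054 ]] [np.float64(0.1479), np.float64(0.1689), np.float64(0.1484), np.float64(0.1682)]
```

```bash
cat >> h.py <<'E'
from scipy.spatial.transform import Rotation as Ro
def plan(pos,yaw,tilt=0):
    s=observe(); R=Ro.from_euler("xyz",s["tool_rot"]); Rt=Ro.from_euler("xyz",[np.pi,0,yaw])
    d=R.inv().apply(np.array(pos)-s["position"]); r=(R.inv()*Rt).as_rotvec()
    print("shift",(d/.5).round(4),"turn",(r/np.radians(120)).round(4)); return s
E
python3 - <<'E'
from h import *
plan([.557,.231,.33],1.66)
E
```

```text
shift [-0.9401 -0.4943 -0.1978] turn [-3.000e-04  3.000e-04  5.719e-01]
```

play_rows(
  deltas=[
    [0,0,-0.1,0,0,0,0],
    [-0.09,-0.05,-0.2,0,0,0.06,0],
    [-0.94,-0.494,-0.2,0,0,0.572,0],
    [-0.94,-0.494,-0.2,0,0,0.572,0],
    [-0.94,-0.494,-0.2,0,0,0.572,0],
    [-0.94,-0.494,-0.2,0,0,0.572,0],
    [-0.94,-0.494,-0.2,0,0,0.572,0],
    [-0.94,-0.494,-0.2,0,0,0.572,0],
    [-0.94,-0.494,-0.2,0,0,0.572,0],
    [-0.94,-0.494,-0.2,0,0,0.572,0],
  ],
  newtons=60,
)

```text
clock: 1.15
position: [0.4894, 0.2957, 0.3285]
tool_rot: [3.142, 0.0, 1.654]
force: [0.6, 1.5, 0.5]
grip_width: 0.0856
finger_force: 0.0
```

play_rows(
  deltas=[
    [-0.14,0.124,0,0,0,0,0],
    [-0.14,0.124,0,0,0,0,0],
    [-0.14,0.124,0,0,0,0,0],
    [-0.14,0.124,0,0,0,0,0],
  ],
)

```text
clock: 1.55
position: [0.5567, 0.2323, 0.328]
tool_rot: [-3.141, 0.0, 1.658]
force: [0.2, 0.9, 0.5]
grip_width: 0.0854
finger_force: 0.0
```

Run:
```python
from h import *
s=observe(); print(s["position"],s["tool_rot"],s["qpos"].round(2),s["force"])
c=get_calibration("wrist"); im=snap("wrist","w1.png"); print(c)
np.save("w1c.npy",c,allow_pickle=True)
```

```text
[0.55666667 0.23228774 0.32796513] [-3.14096220e+00  3.42497658e-04  1.65790039e+00] [-0.75  0.42  0.38  1.55 -0.16  1.2  -0.26] [0.16974433 0.9140115  0.47227611]
{'fovy': 62.77974420668786, 'cx': 325.262870154856, 'cy': 199.3748248602851, 'k1': 0.017970188266289287, 'xyz': array([0.5495282 , 0.30980572, 0.47009192]), 'rotation': array([2.83378377e+00, 8.66162237e-04, 8.70655638e-02])}
```

View pics/w1.png

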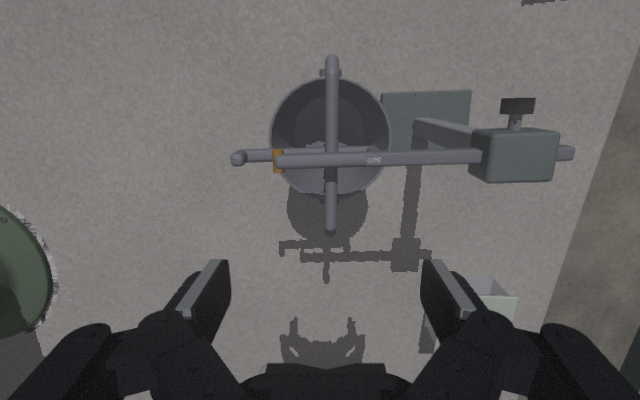

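The wrist view shows the bar running from (332,58) to (331,232), the hook arm along v≈158, the orange keeper at (278,160) and the nose at about (238,158). The finger pads are at about (228,262) and (424,262).

Run:
```python
from h import *
c=np.load("w1c.npy",allow_pickle=True).item()
for n,(u,v),z in [("bar top end",(332,56),.22),("bar bot end",(331,233),.22),("bar a",(332,80),.22),("bar b",(331,215),.22),("keeperL",(273.5,158),.235),("keeperR",(284,158),.235),("nose out",(231.5,157.5),.23),("nose in",(246,157.5),.23),("arm",(290,160),.242),("arm2",(460,156.5),.242)]:
    print(n,onz(c,u,v,z).round(4))
im=cv2.imread("pics/w1.png")
crop=im[130:190,220:350]; o=cv2.resize(crop,None,fx=6,fy=6,interpolation=cv2.INTER_CUBIC); cv2.imwrite("pics/w1z.png",o)
g=cv2.cvtColor(im,6).astype(int)
for v in (75,205,220): print(v,g[v,318:346])
```

```text
bar top end [0.5518 0.336  0.22  ]
bar bot end [0.5635 0.2019 0.22  ]
bar a [0.5532 0.3203 0.22  ]
bar b [0.562  0.2177 0.22  ]
keeperL [0.5158 0.2633 0.235 ]
keeperR [0.5234 0.264  0.235 ]
nose out [0.4843 0.26   0.23  ]
nose in [0.4949 0.2609 0.23  ]
arm [0.5284 0.2643 0.242 ]
arm2 [0.6467 0.2771 0.242 ]
75 [125 103  75  80  85  88  87  82  77  89  92  98  99 102 104 104  96  92
  92  85  76  71  78  85 123 124 123 122]
205 [ 72  75  75  73  74  74  71  79  86  91  97 100 102 102  98  94  89  82
  79  72  76  76  76  75  75  75  75  76]
220 [ 72  74  73  72  77  72  71  79  85  94  96 101 100 102  97  93  91  81
  76  76  77  77  76  75  76  74  75  73]
```

View pics/w1z.png

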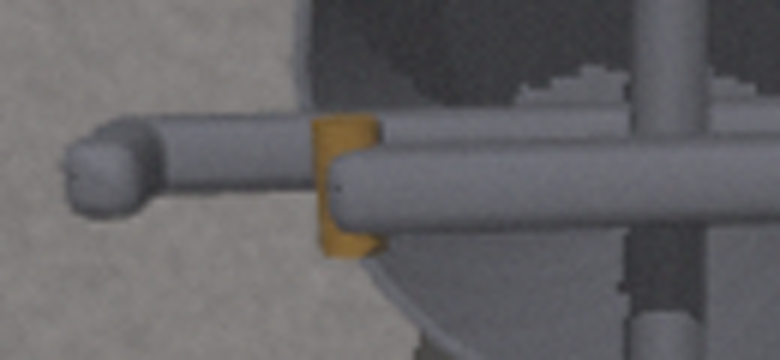

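The zoom shows the nose top at u≈231–243, the keeper block at u≈272–284 and the bar at u≈332. From those, the stand's yaw is about 0.097 rad and the grasp point is (0.5605, 0.234, 0.22). Next I descend.

play_rows(
  deltas=[
    [0.003,0.008,0.06,0,0,-0.004,0],
    [0.003,0.008,0.12,0,0,-0.004,0],
    [0.003,0.008,0.17,0,0,-0.004,0],
    [0.003,0.008,0.21,0,0,-0.004,0],
    [0.003,0.008,0.24,0,0,-0.004,0],
    [0.003,0.008,0.254,0,0,-0.004,0],
    [0.003,0.008,0.254,0,0,-0.004,0],
    [0.003,0.008,0.254,0,0,-0.004,0],
  ],
)

```text
clock: 2.4
position: [0.5602, 0.2355, 0.2021]
tool_rot: [3.141, -0.0, 1.669]
force: [-0.8, 0.2, 0.6]
grip_width: 0.0851
finger_force: 0.0
```

Run:
```python
from h import *
s=observe(); print(s["position"],s["tool_rot"],s["force"],s["moment"])
c=get_calibration("wrist"); im=snap("wrist","w2.png"); print(proj(c,[.5605,.234,.22]), c["xyz"])
np.save("w2c.npy",c,allow_pickle=True)
```

```text
[0.56019249 0.235541   0.20210857] [ 3.14095983e+00 -4.38290962e-04  1.66884484e+00] [-0.79225069  0.17939437  0.55185966] [-0.03938111 -0.03187171  0.01062814]
[326.7320132  286.98188493] [0.55204275 0.31286204 0.34432841]
```

View pics/w2.png

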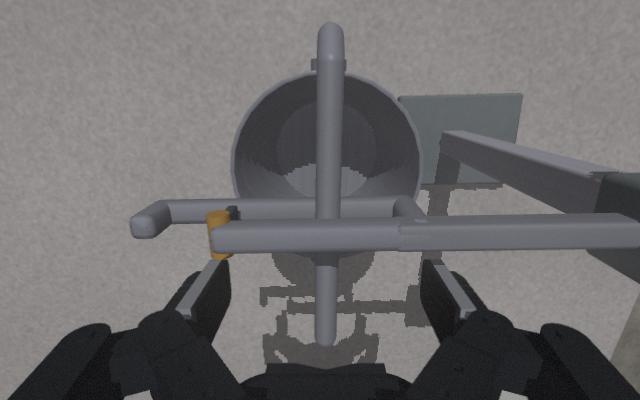

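The bar sits between the fingers at u≈326, where 326.7 was predicted. The nose is at about (140–158,225) and the keeper at (207–231,235). I close the gripper now.

play_rows(
  deltas=[
    [0,0,0,0,0,0,0.3],
    [0,0,0,0,0,0,0.6],
    [0,0,0,0,0,0,0.8],
    [0,0,0,0,0,0,0.9],
    [0,0,0,0,0,0,1],
    [0,0,0,0,0,0,1],
    [0,0,0,0,0,0,1],
    [0,0,0,0,0,0,1],
  ],
  newtons=60,
)

```text
clock: 3.25
position: [0.5602, 0.2349, 0.2014]
tool_rot: [3.142, -0.0, 1.668]
force: [0.9, 0.0, 1.0]
grip_width: 0.008
finger_force: 58.4
```

Run:
```python
from h import *
s=observe(); print({k:s[k] for k in("position","force","moment","grip_width","finger_force")})
c=np.load("w2c.npy",allow_pickle=True).item()
for n,(u,v),z in [("nose in",(157,225),.23),("nose out",(131,228),.23),("keepback",(232,240),.235),("bar@hook",(329,200),.22),("roof front",(211,238),.242),("arm2",(400,233),.242)]: print(n,onz(c,u,v,z).round(4))
```

```text
{'position': array([0.56021446, 0.23494172, 0.20142102]), 'force': array([0.89826833, 0.0029622 , 1.01712569]), 'moment': array([-0.06152199,  0.09939603, -0.0021504 ]), 'grip_width': 0.00799275701279776, 'finger_force': 58.41860353946686}
nose in [0.4941 0.2607 0.23  ]
nose out [0.4845 0.2585 0.23  ]
keepback [0.5233 0.2596 0.235 ]
bar@hook [0.5575 0.2735 0.22  ]
roof front [0.518  0.2631 0.242 ]
arm2 [0.5816 0.2712 0.242 ]
```

play_rows(
  deltas=[
    [0,-0.008,0,0,0,0,1],
    [0,-0.018,0,0,0,0,1],
    [0,-0.028,0,0,0,0,1],
    [0,-0.038,0,0,0,0,1],
    [0,-0.046,0,0,0,0,1],
    [0,-0.05,0,0,0,0,1],
    [0,-0.05,0,0,0,0,1],
  ],
)

```text
clock: 3.95
position: [0.5348, 0.2325, 0.2014]
tool_rot: [-3.141, 0.0, 1.668]
force: [-2.8, -0.5, 1.7]
grip_width: 0.0079
finger_force: 58.6
```

play_rows(
  deltas=[
    [0,-0.006,0,0,0,0,1],
    [0,-0.012,0,0,0,0,1],
    [0,-0.018,0,0,0,0,1],
    [0,-0.024,0,0,0,0,1],
    [0,-0.03,0,0,0,0,1],
    [0,-0.03,0,0,0,0,1],
    [0,-0.03,0,0,0,0,1],
  ],
)

```text
clock: 4.65
position: [0.5203, 0.231, 0.2014]
tool_rot: [-3.141, 0.0, 1.668]
force: [2.3, 0.3, 1.3]
grip_width: 0.008
finger_force: 58.8
```

Run:
```python
from h import *
F=[]
s=observe(); print({k:s[k] for k in("position","force","moment")})
c=get_calibration("wrist"); snap("wrist","w3.png"); np.save("w3c.npy",c,allow_pickle=True)
print(observe()["force"])
```

```text
{'position': array([0.52026535, 0.23098355, 0.20137544]), 'force': array([2.31458238, 0.26125539, 1.34908028]), 'moment': array([-0.05600769, -0.38723945, -0.04456452])}
[ 2.22732923 -0.21822154  0.86405524]
```

View pics/w3.png

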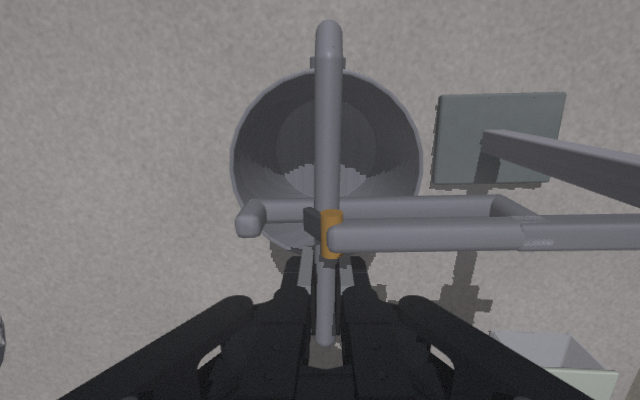

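The picture shows the bar at u≈316–340, the keeper plate swinging towards the nose at (312,220), and the nose at u 237–263.

Run:
```python
from h import *
c=np.load("w3c.npy",allow_pickle=True).item()
for n,(u,v),z in [("nose in",(262,222),.23),("nose out",(237,225),.23),("bar@hook",(328,195),.22)]: print(n,onz(c,u,v,z).round(4))
```

```text
nose in [0.4932 0.2614 0.23  ]
nose out [0.484  0.2593 0.23  ]
bar@hook [0.5169 0.2712 0.22  ]
```

play_rows(
  deltas=[
    [0,-0.006,0,0,0,0,1],
    [0,-0.012,0,0,0,0,1],
    [0,-0.018,0,0,0,0,1],
    [0,-0.024,0,0,0,0,1],
    [0,-0.024,0,0,0,0,1],
    [0,-0.024,0,0,0,0,1],
  ],
)

```text
clock: 5.3
position: [0.5083, 0.2299, 0.2013]
tool_rot: [-3.141, 0.0, 1.668]
force: [1.3, 0.0, 1.2]
grip_width: 0.0078
finger_force: 58.8
```

play_rows(
  deltas=[
    [0,-0.003,0,0,0,0,1],
    [0,-0.006,0,0,0,0,1],
    [0,-0.006,0,0,0,0,1],
    [0,-0.006,0,0,0,0,1],
  ],
)

```text
clock: 5.7
position: [0.5054, 0.2296, 0.2014]
tool_rot: [-3.141, 0.0, 1.668]
force: [2.6, -0.2, 0.7]
grip_width: 0.0082
finger_force: 58.8
```

play_rows(
  deltas=[
    [0,-0.002,0,0,0,0,1],
    [0,-0.002,0,0,0,0,1],
    [0,-0.002,0,0,0,0,1],
  ],
)

```text
clock: 6.0
position: [0.5042, 0.2295, 0.2013]
tool_rot: [-3.141, 0.0, 1.668]
force: [0.4, 0.2, 1.8]
grip_width: 0.0082
finger_force: 58.8
```

play_rows(
  deltas=[
    [0,-0.002,0,0,0,0,1],
    [0,-0.002,0,0,0,0,1],
    [0,-0.002,0,0,0,0,1],
  ],
)

```text
clock: 6.3
position: [0.5033, 0.2294, 0.2014]
tool_rot: [-3.141, 0.0, 1.668]
force: [1.1, 0.1, 1.1]
grip_width: 0.008
finger_force: 58.8
```

Run:
```python
from h import *
c=get_calibration("wrist"); F=[]
for i in range(8):
    im=grab_frame("wrist"); F.append(observe()["force"])
F=np.array(F); print(F.mean(0),F.std(0),observe()["moment"])
o=cv2.resize(im[160:300,200:400],None,fx=4,fy=4,interpolation=cv2.INTER_CUBIC); cv2.imwrite("pics/w4.png",o[:,:,::-1])
np.save("w4c.npy",c,allow_pickle=True)
```

```text
[0.0461056  0.03636028 1.5107968 ] [0.65120805 0.5373146  0.41745091] [ 0.04772506 -0.03812409 -0.0240835 ]
```

View pics/w4.png

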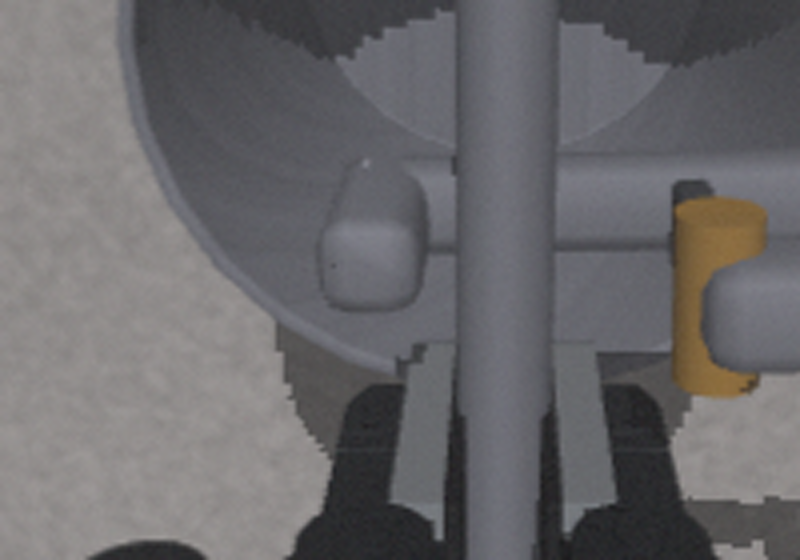

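The keeper is back to vertical at (715,300) in the crop, behind the bar at (505,250). The bar stands against the nose at (370,270), and the mean force is about zero. So the bar is past the keeper, and I lift straight up.

play_rows(
  deltas=[
    [0,0,-0.008,0,0,0,1],
    [0,0,-0.018,0,0,0,1],
    [0,0,-0.028,0,0,0,1],
    [0,0,-0.038,0,0,0,1],
    [0,0,-0.048,0,0,0,1],
    [0,0,-0.056,0,0,0,1],
    [0,0,-0.06,0,0,0,1],
    [0,0,-0.06,0,0,0,1],
    [0,0,-0.06,0,0,0,1],
  ],
)

```text
clock: 7.6
position: [0.5034, 0.2294, 0.2312]
tool_rot: [-3.141, 0.0, 1.668]
force: [-0.1, 0.4, -3.8]
grip_width: 0.0077
finger_force: 58.5
```

play_rows(
  deltas=[
    [0,-0.01,0,0,0,0,1],
    [0,-0.03,0,0,0,0,1],
    [0,-0.06,0,0,0,0,1],
    [0,-0.095,0,0,0,0,1],
    [0,-0.13,0,0,0,0,1],
    [0,-0.165,0,0,0,0,1],
    [0,-0.2,0,0,0,0,1],
    [0,-0.225,0,0,0,0,1],
    [0,-0.238,0,0,0,0,1],
    [0,-0.24,0,0,0,0,1],
  ],
)

```text
clock: 8.6
position: [0.3835, 0.2179, 0.2316]
tool_rot: [3.141, -0.0, 1.669]
force: [0.5, 0.1, -3.6]
grip_width: 0.0078
finger_force: 58.5
```

Run:
```python
from h import *
s=observe(); print({k:s[k] for k in("position","force","moment","qpos","grip_width")})
c=get_calibration("wrist"); snap("wrist","w5.png"); np.save("w5c.npy",c,allow_pickle=True)
```

```text
{'position': array([0.38354209, 0.21785349, 0.2315551 ]), 'force': array([ 0.52741573,  0.09059701, -3.62460334]), 'moment': array([-0.04043761, -0.03046871, -0.00873635]), 'qpos': array([-0.94661284,  0.23841659,  0.35205208,  2.07345444, -0.10929704,
        0.84649116, -0.43324245]), 'grip_width': 0.007847594575213519}
```

View pics/w5.png

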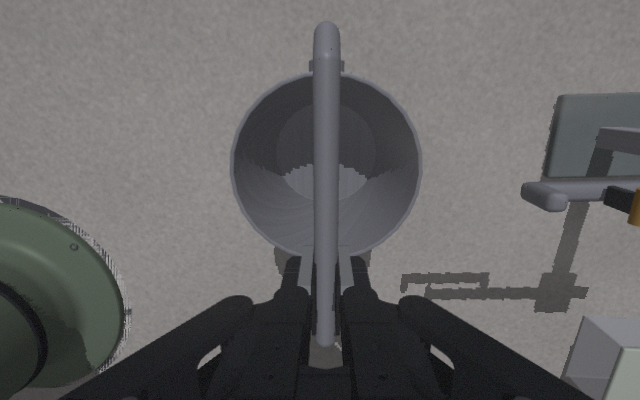

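The pail hangs free: rim spans u 231–422 and v 72–255, with the nose well to the right at (540,195).

Run:
```python
from h import *
c=np.load("w5c.npy",allow_pickle=True).item(); s=observe(); R=Ro.from_euler("xyz",s["tool_rot"])
z=s["position"][2]+.019-.08
P=[onz(c,*p,z) for p in [(231,163),(422,163),(326,71.5)]]
# circle through points
A=np.array([[2*p[0],2*p[1],1] for p in P]); b=[p[0]**2+p[1]**2 for p in P]; x=np.linalg.solve(A,b); r=np.sqrt(x[2]+x[0]**2+x[1]**2)
ctr=np.array([x[0],x[1],z]); print("rim ctr",ctr,"r",r,"tool off",R.inv().apply(ctr-s["position"]))
# bar ends
a,b=[onz(c,*p,s["position"][2]+.019) for p in [(326,22),(326,345)]]; print(a,b,(a+b)/2,np.linalg.norm(a-b),"off",R.inv().apply((a+b)/2-s["position"]))
```

```text
rim ctr [0.3808319  0.24819754 0.17054603] r 0.06027865572437136 tool off [ 0.03046515 -0.00022264  0.06100976]
[0.37342218 0.31835189 0.25054603] [0.38642684 0.18680485 0.25054603] [0.37992451 0.25257837 0.25054603] 0.1321882873433184 off [ 0.03493942 -0.00066788 -0.01898897]
```

play_rows(
  deltas=[
    [-0.015,0,-0.01,0,0,0,1],
    [-0.045,0.002,-0.02,0,0,0,1],
    [-0.085,0.01,-0.03,0,0,0,1],
    [-0.135,0.025,-0.04,0,0,0,1],
    [-0.19,0.045,-0.04,0,0,0,1],
    [-0.25,0.07,-0.04,0,0,0,1],
    [-0.31,0.095,-0.04,0,0,0,1],
    [-0.37,0.12,-0.04,0,0,0,1],
    [-0.43,0.145,-0.04,0,0,0,1],
    [-0.49,0.165,-0.04,0,0,0,1],
  ],
)

```text
clock: 9.65
position: [0.4905, -0.0209, 0.2518]
tool_rot: [3.141, 0.0, 1.667]
force: [0.8, 0.4, -3.0]
grip_width: 0.0075
finger_force: 58.5
```

play_rows(
  deltas=[
    [-0.06,0.02,0,0,0,0,1],
    [-0.12,0.04,0,0,0,0,1],
    [-0.18,0.06,0,0,0,0,1],
    [-0.24,0.08,0,0,0,0,1],
    [-0.3,0.1,0,0,0,0,1],
    [-0.36,0.118,0,0,0,0,1],
    [-0.42,0.134,0,0,0,0,1],
    [-0.47,0.145,0,0,0,0,1],
    [-0.5,0.15,0,0,0,0,1],
    [-0.51,0.152,0,0,0,0,1],
  ],
)

```text
clock: 10.65
position: [0.5896, -0.267, 0.2514]
tool_rot: [-3.141, 0.001, 1.666]
force: [-0.1, 0.0, -3.5]
grip_width: 0.0081
finger_force: 58.5
```

Run:
```python
from h import *
s=plan([.590,-.264,.225],1.668); print({k:s[k] for k in("position","tool_rot","force","moment","qpos","grip_width")})
c=get_calibration("wrist"); im=snap("wrist","w6.png"); np.save("w6c.npy",c,allow_pickle=True)
snap("top","top6.png"); print(proj(c,[.5873,-.2334,.054]))
o=np.zeros((400,800,3),np.uint8); o[:,:480]=im[:,80:560,::-1]; o[:,480:]=cv2.resize(cv2.imread("pics/top6.png")[130:290,310:438],None,fx=2.5,fy=2.5); cv2.imwrite("pics/c6.png",o)
```

```text
shift [0.0059 0.0013 0.0529] turn [-0.0003  0.0004 -0.0011]
{'position': array([ 0.58963356, -0.26695481,  0.25143521]), 'tool_rot': array([-3.14103004e+00,  8.47870901e-04,  1.66576059e+00]), 'force': array([-0.10981017,  0.02666016, -3.49041146]), 'moment': array([-0.11754022,  0.03090465,  0.01902781]), 'qpos': array([ 0.02177421,  0.58695887,  0.49344853,  1.5332067 , -0.29808886,
        1.0970657 ,  0.67704226]), 'grip_width': 0.008063310907169666}
[326.68979764 140.18545676]
```

View pics/c6.png

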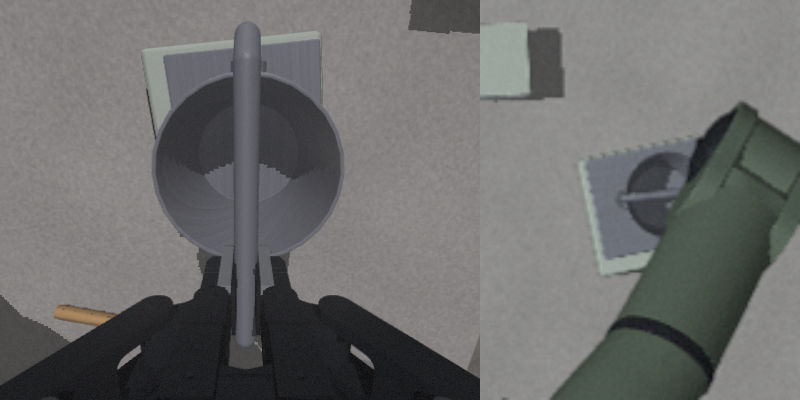

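Pail is over the pan, which the top view shows around it. I lower it most of the way.

play_rows(
  deltas=[
    [0.006,0.001,0.01,0,0,0,1],
    [0.006,0.001,0.025,0,0,0,1],
    [0.006,0.001,0.04,0,0,0,1],
    [0.006,0.001,0.055,0,0,0,1],
    [0.006,0.001,0.068,0,0,0,1],
    [0.006,0.001,0.078,0,0,0,1],
    [0.006,0.001,0.086,0,0,0,1],
    [0.006,0.001,0.09,0,0,0,1],
    [0.006,0.001,0.092,0,0,0,1],
    [0.006,0.001,0.092,0,0,0,1],
  ],
)

```text
clock: 11.75
position: [0.5906, -0.2615, 0.2054]
tool_rot: [3.142, 0.0, 1.668]
force: [-0.7, -0.6, -3.8]
grip_width: 0.0081
finger_force: 58.5
```

play_rows(
  deltas=[
    [0,0,0.002,0,0,0,1],
    [0,0,0.004,0,0,0,1],
    [0,0,0.006,0,0,0,1],
    [0,0,0.006,0,0,0,1],
  ],
)

```text
clock: 12.15
position: [0.5906, -0.2614, 0.2023]
tool_rot: [-3.141, -0.0, 1.668]
force: [-0.7, -0.1, -3.9]
grip_width: 0.0077
finger_force: 58.5
```

play_rows(
  deltas=[
    [0,0,0.001,0,0,0,1],
    [0,0,0.002,0,0,0,1],
    [0,0,0.002,0,0,0,1],
  ],
)

```text
clock: 12.45
position: [0.5909, -0.2618, 0.2018]
tool_rot: [3.141, 0.001, 1.668]
force: [0.7, -1.1, 1.2]
grip_width: 0.0079
finger_force: 59.0
```

play_rows(
  deltas=[
    [0,0,0.001,0,0,0,1],
    [0,0,0.001,0,0,0,1],
    [0,0,0.001,0,0,0,1],
  ],
)

```text
clock: 12.75
position: [0.5911, -0.262, 0.2016]
tool_rot: [3.14, 0.001, 1.668]
force: [1.5, -2.3, 5.1]
grip_width: 0.0082
finger_force: 59.5
```

Run:
```python
from h import *
F=[];M=[]
for i in range(6):
    im=grab_frame("wrist"); s=observe(); F.append(s["force"]);M.append(s["moment"])
print(np.mean(F,0),np.mean(M,0),s["position"],s["tool_rot"])
c=get_calibration("wrist"); cv2.imwrite("pics/w7.png",im[:,:,::-1]); np.save("w7c.npy",c,allow_pickle=True)
```

```text
[ 2.16967017 -3.16880138  5.09542652] [-0.65800992 -0.39346734 -0.0118309 ] [ 0.5911283  -0.26199427  0.20162379] [3.13999643e+00 1.10021167e-03 1.66800009e+00]
```

play_rows(
  deltas=[
    [0,0,-0.0005,0,0,0,1],
    [0,0,-0.0005,0,0,0,1],
    [0,0,-0.0005,0,0,0,1],
    [0,0,-0.0005,0,0,0,1],
  ],
  newtons=20,
)

```text
clock: 13.45
position: [0.591, -0.2619, 0.2017]
tool_rot: [3.14, 0.001, 1.668]
force: [2.7, -3.1, 5.1]
grip_width: 0.0079
finger_force: 59.5
```

Run:
```python
from h import *
F=[];M=[]
for i in range(6):
    im=grab_frame("wrist"); s=observe(); F.append(s["force"]);M.append(s["moment"])
print(np.mean(F,0),np.mean(M,0),s["position"],s["finger_force"],s["grip_width"])
```

```text
[ 2.22878157 -2.7898391   5.94979239] [-0.7183133  -0.51453166 -0.01476057] [ 0.59100496 -0.26188408  0.20167243] 59.472938776016235 0.007664175341658154
```

play_rows(
  deltas=[
    [0,0,-0.002,0,0,0,0.97],
    [0,0,-0.002,0,0,0,0.97],
    [0,0,-0.002,0,0,0,0.97],
  ],
  newtons=20,
)

```text
clock: 14.05
position: [0.5904, -0.2613, 0.2019]
tool_rot: [-3.141, -0.0, 1.668]
force: [0.2, -0.9, -1.4]
grip_width: 0.0079
finger_force: 58.7
```

play_rows(
  deltas=[
    [0,0,0,0,0,0,0.94],
    [0,0,0,0,0,0,0.92],
    [0,0,0,0,0,0,0.91],
    [0,0,0,0,0,0,0.9],
    [0,0,0,0,0,0,0.89],
    [0,0,0,0,0,0,0.88],
    [0,0,0,0,0,0,0.87],
    [0,0,0,0,0,0,0.87],
  ],
  newtons=20,
)

```text
clock: 14.85
position: [0.5907, -0.2615, 0.2023]
tool_rot: [3.141, 0.0, 1.668]
force: [0.0, -0.2, 0.6]
grip_width: 0.0111
finger_force: 0.0
```

play_rows(
  deltas=[
    [0,0,0,0,0,0,0.8],
    [0,0,0,0,0,0,0.7],
    [0,0,0,0,0,0,0.5],
    [0,0,0,0,0,0,0.4],
    [0,0,0,0,0,0,0.4],
  ],
)

```text
clock: 15.35
position: [0.5906, -0.2614, 0.2021]
tool_rot: [-3.142, 0.0, 1.668]
force: [-0.4, 0.1, -0.5]
grip_width: 0.0513
finger_force: 0.0
```

play_rows(
  deltas=[
    [0,0,-0.02,0,0,0,0.4],
    [0,0,-0.06,0,0,0,0.4],
    [0,0,-0.12,0,0,0,0.4],
    [0,0,-0.19,0,0,0,0.4],
    [0,0,-0.26,0,0,0,0.4],
    [-0.07,-0.05,-0.3,0,0,0,0.4],
    [-0.15,-0.12,-0.3,0,0,0,0.4],
    [-0.2,-0.18,-0.3,0,0,0,0.4],
    [-0.2,-0.2,-0.3,0,0,0,0.4],
    [-0.2,-0.2,-0.3,0,0,0,0.4],
  ],
)

```text
clock: 16.35
position: [0.4993, -0.3717, 0.3532]
tool_rot: [3.141, 0.0, 1.665]
force: [-0.0, 0.3, 0.1]
grip_width: 0.0512
finger_force: 0.0
```

Run:
```python
from h import *
s=observe(); print({k:s[k] for k in("position","force","grip_width","clock")})
c=get_calibration("wrist"); w=snap("wrist","w8.png")[:,:,::-1]; t=snap("top","top8.png")[:,:,::-1]; sc=snap("scene","sc8.png")[:,:,::-1]
ct=get_calibration("top");cs=get_calibration("scene")
P=[.5873,-.2334,.054]; print(proj(c,P),proj(ct,P),proj(cs,P))
o=np.zeros((600,800,3),np.uint8)
o[:300,:480]=cv2.resize(w,(480,300)); o[:300,480:800]=cv2.resize(t[160:260,320:427],(320,300)); o[300:,:400]=cv2.resize(sc[140:240,190:323],(400,300)); o[300:,400:]=cv2.resize(sc,None,fx=.75,fy=.75)[:300,40:440]
cv2.imwrite("pics/c8.png",o)
```

```text
{'position': array([ 0.49928873, -0.37172351,  0.35318107]), 'force': array([-0.04265324,  0.30695331,  0.09567537]), 'grip_width': 0.051152433514045866, 'clock': 16.35}
[407.34199868  50.67479792] [378.36093499 209.31605753] [253.56250536 190.75891481]
```

View pics/c8.png

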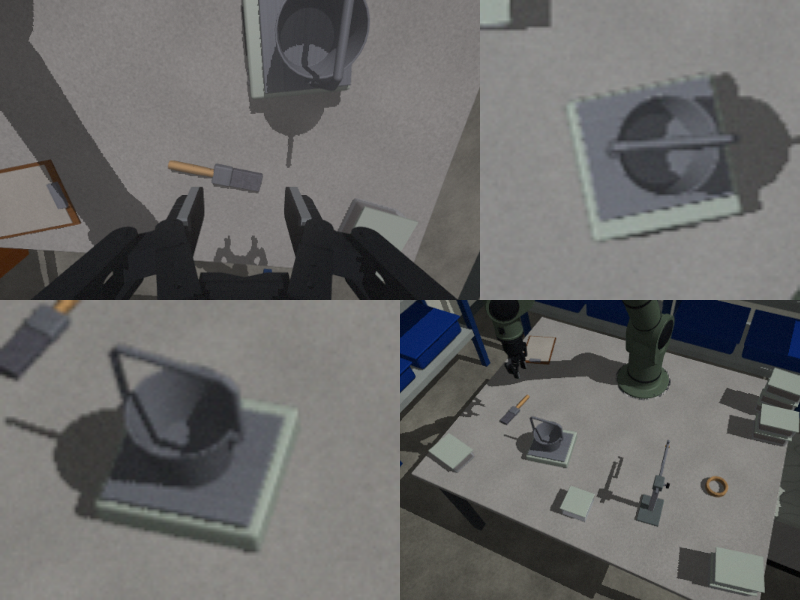

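The pail stands upright on the pan; its rim is centred at about (668,145) in the top crop, i.e. (382.9,208.3), and the bystanders look unmoved. I check the centring.

Run:
```python
from h import *
ct=get_calibration("top")
for x in ((618,145),(718,145),(668,95),(668,195),(668,145)):
    print(onz(ct,320+(x[0]-480)/2.99-.3,160+x[1]/3-.3,.139).round(4))
```

```text
[ 0.5881 -0.1773  0.139 ]
[ 0.5873 -0.2956  0.139 ]
[ 0.6466 -0.2373  0.139 ]
[ 0.529  -0.2355  0.139 ]
[ 0.5877 -0.2364  0.139 ]
```

The measured centre is (0.588, −0.236), about 3 mm from the pan's centre at (0.587, −0.233). I hand the job in.

```bash
python3 -c "
from workcell import *
print(job_done())"
```

```text
the job is handed in; nothing more can be done
None
```

The pail came off the hook past its keeper and over the nose, and now stands upright and released about 3 mm from the middle of the scale's pan; the job was handed in after about 16.5 s, and the other things look unmoved in the last pictures.

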